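# Screw home the canister lid and set the canister on the tray

### The job

The lid of the canister in the wooden stand is only lying on top of its thread. Without lifting it off, turn it back (anticlockwise) until it drops into the thread, then screw it forward fully home while the canister is still in the stand; then lift the closed canister out, stand it upright on the tray, set down gently with its whole foot inside the rim, and let go. Do not tip the canister or disturb the other things.

Things in the scene. Friction and masses are not known exactly. Their poses are not given: they have to be found in the camera images.
- wing (a point): Grip wing of the blue screw lid: upright bar 46 mm long (its x), 14 mm thick (its y), 32 mm high, on the lid's flat top. The point is the wing's middle on the lid's axis: 16 mm above the flat top, 16 mm below the wing's top edge. z up. Lid 65 mm across, about 0.1 kg; at the start it lies level, unengaged, on TOP of the canister's thread ramps.
- lid_edge (a point): Point on the lid's axis level with the skirt's lower edge, 38 mm below the wing's point and 22 mm below the lid's flat top; same axes as the wing. Its height above canister_foot is 88 mm lying on the ramps, 78.5 mm once dropped into the thread, 75.3 mm fully home. Three lugs inside the skirt run in the thread.
- canister_foot (a point): Centre of the underside of the canister: aluminium can 62 mm across and 70 mm high with a square dark foot 58 x 58 x 16 mm (x and y square to the foot's sides, z up). Closed, it is 129 mm high to the wing's top and weighs 0.35 to 0.6 kg. Turned home, the lid carries it.
- neck (a point): On the canister's axis, 88 mm above its underside, level with the tops of three thread ramps; same axes as canister_foot. Lid angle = yaw of wing x less yaw of this x, anticlockwise positive from above. Start: -15 to +17 degrees; stops block clockwise turning below -27. Past +38 the lid is free to fall 9.5 mm; held firmly it falls only if lowered or let slip. It turns back to a stop at +69.
- neck_low (a point): On the canister's axis, 75.3 mm above its underside: where lid_edge is when home. From the dropped position, turning clockwise lowers the lid another 3.2 mm, from +21 to -11 degrees (lid angle as at neck), then it turns level to a stop at -27 degrees: fully home. Turning is nearly free; no force is needed, but the grip must follow it down or slip. 1.1 mm of play up and down at home.
- stand_floor (a point): Centre of the floor of the square recess (61 x 61 mm, 16 mm deep) in a fixed dark wood block 104 x 104 x 22 mm. The canister's foot stands in it and so cannot turn (3 degrees of play). Floor 6 mm above the worktop; z up, x and y along its sides.
- tray_floor (a point): Centre of the flat floor (4 mm above the worktop) of the fixed low aluminium tray, 150 mm (its x) by 190 mm (its y) outside, rim 14 mm high and 4 mm thick.
- butter_mid (a point): Bystander, not to be disturbed: wrapped stick of butter, 33 x 120 mm, 32 mm high, lying flat. The point lies on its upright centre line, 15 mm above the worktop.
- scraper_mid (a point): Bystander, not to be disturbed: bench scraper (steel blade, black grip), 96 x 162 x 17 mm, lying flat. The point lies on its upright centre line, 15 mm above the worktop.
- ring_big_mid (a point): Bystander, not to be disturbed: plain steel pastry ring, 71 mm across, 30 mm high. The point lies on its upright centre line, 15 mm above the worktop.
- drum_mid (a point): Bystander, not to be disturbed: yellow card drum with white lid, 75 mm across, 96 mm high, upright. The point lies on its upright centre line, 15 mm above the worktop.
- measure_mid (a point): Bystander, not to be disturbed: steel measuring cup with a handle, 75 x 149 mm, 46 mm high. The point lies on its upright centre line, 15 mm above the worktop.
- herb_jar_mid (a point): Bystander, not to be disturbed: glass herb jar with black cap and green label, 51 mm across, 112 mm high, upright. The point lies on its upright centre line, 15 mm above the worktop.

How it is judged:
By the outcome, as a careful person would: the job done as asked, in the order asked, and still so for the second after the job is handed in, with the robot touching nothing.
It also fails if it takes over 48 s, if anything falls off the work surface, if the arm or the gripper's body presses on something with over 40 N, if the wrist force passes 120 N, or if a joint passes its speed limit or range.

### The arm

A 7-joint arm with a two-finger parallel gripper is mounted at the origin on a cart in front of the work surface, level with it; the furniture and walls round the work are solid. World frame = base frame: x ahead of the robot, y to its left, z up, the work surface at z = 0. Lengths are in m, angles in rad, forces in N, time in s.
With the tool pointing down it reaches from about 0.4 to 0.85 m from the base axis. Payload 4.5 kg.
Tool frame: the origin (TCP) lies midway between the tips of the shut fingers; the grasp point (between the pads) lies 19 mm behind it; z points along the fingers, y is the line along which they close (so a half turn about z gives the same grasp; the last joint's range is limited). The gripper opens to 85 mm and grips with 20 to 120 N. Pads are 22 mm wide; open, the fingers measure 114 mm over their backs; the gripper's body (76 mm by 85 mm) begins 54 mm behind the grasp point. The pads swing forward as they close: fully open they stand 13 mm farther back than shut.
Start: joints at [1.233, 0.689, -0.195, 1.565, 0.157, 0.902, -0.215], TCP at [0.227, -0.582, 0.205] pointing down, gripper open.
Joint ranges: [-3.01, 3.01], [-0.46, 2.08], [-1.47, 1.51], [0.13, 2.56], [-1, 4.14], [0.04, 2.09], [-2.66, 2.66]. Speed limits (rad/s): [2.57, 2.57, 3.14, 3.14, 3.14, 3.14, 3.14].

### API

Orientations are given as a 3x3 rotation matrix whose columns are the frame's x, y, z axes.
In Python, from cell import env gives the robot as it stands.
- The arm moves only by the tool play_rows, never from a script. Its argument "plan" is a list of rows, each a list of 7 numbers: the turn, a rotation vector about the tool's x, y, z in degrees, then the shift along the tool's x, y, z in m, then the finger opening in m, from 0 to 0.0854. In form: [[ax, ay, az, dx, dy, dz, jaw], ...]. A call has exactly 5 rows; each row is the pose to reach, as a shift and turn from the pose commanded when the call began, along the tool's axes at that moment; what a row does not reach only later rows make up. A row lasts 1/12 s, in which the tool goes at most 41.7 mm and 7.16 degrees, less where a joint would pass 70% of its speed; a pose out of reach is approached as far as the arm can. A call with a gripper value outside its range is refused whole. The fingers move at their own pace and stop on an object; the grip force is fixed at half the most. Time passes only in rows, so rows that repeat a pose let the fingers close, or fill a call up. It gives the time, the measured TCP pose, the force, the opening and the grip force at its end, in the units of the state.
- env.get_state(): the state, without advancing time (a new reading comes with each control period).
- env.grab_frame(name): name is "scene" or "top"; returns a dict with "pixels" (384x512x3 uint8, red, green, blue), "z_map" (384x512 float32, m along the optical axis (not along the pixel's ray), 0 where there is no reading), "fx", "fy", "cx", "cy" (pixels), "k1" (the pictures are not rectified: a ray, as slopes to the right and down, at radius r is drawn at 1 + k1 r^2 times it, then the intrinsics apply), "T" (4x4, takes a point from camera to world coordinates). Camera axes: x right, y down, z forward; pixel columns grow to the right and rows downward; lengths in m; the calibration is good to about 2 mm. A picture is of the moment at which its call begins.
- env.sign_off(): hands the job in; it is judged then, once.
The state is a dict: "time": time; "joint_pos": joint angles; "joint_vel": joint speeds; "tau": joint torques, N m; "tcp_pos": TCP position; "tcp_rot": TCP orientation; "contact_force": force on the tool from outside, world axes, zero at the start; "torque": the same for the moment, N m; "opening": finger opening in m; "grip_force": force on a finger pad.
Only numpy, scipy, OpenCV 4.12 (cv2) and the standard library are available. Lean on these libraries where they do the work, as an engineer would, in place of code of your own. Each camera call takes 0.05 s, during which the arm holds its last target. There are 200 camera calls.

## Working session

There is one attempt and no reset: what is moved stays moved. The work goes in short steps, Python scripts to look and compute and a tool call to move; the robot and the scene stay as the last step left them, time stands still between calls to the robot, and variables do not carry over. Pictures are saved under pics/ and viewed, at most 10 in all, crops included, and the job is handed in when it is done.

Besides the shell and the picture viewer there is one more tool, called after "Emit:" as name([rows], argument=value, ...), one row to a line, values as JSON. play_rows: Moves the arm, as the interface text tells. Its arguments: {"type":"object","properties":{"plan":{"type":"array","items":{"type":"array","items":{"type":"number"}}}},"required":["plan"]}

```bash
mkdir -p pics; ls
cat > h.py <<'E'
import numpy as np, cv2
from cell import env
def rays(f,uv):
    K=np.array([[f['fx'],0,f['cx']],[0,f['fy'],f['cy']],[0,0,1.]])
    uv=np.asarray(uv,float).reshape(-1,1,2)
    s=cv2.undistortPoints(uv,K,np.array([f['k1'],0,0,0,0.])).reshape(-1,2)
    return np.c_[s,np.ones(len(s))]
def on_plane(f,uv,z):
    d=rays(f,uv)@f['T'][:3,:3].T; o=f['T'][:3,3]
    return o+d*((z-o[2])/d[:,2])[:,None]
def cloud(f):
    h,w=f['z_map'].shape
    u,v=np.meshgrid(np.arange(w),np.arange(h))
    r=rays(f,np.stack([u,v],-1).reshape(-1,2))*f['z_map'].reshape(-1,1)
    P=r@f['T'][:3,:3].T+f['T'][:3,3]
    P=P.reshape(h,w,3); P[f['z_map']==0]=np.nan
    return P
def snap(name,fn):
    f=env.grab_frame(name); cv2.imwrite('pics/'+fn,f['pixels'][:,:,::-1]); return f
E
python3 - <<'E'
from h import *
for n in('scene','top'):
    f=snap(n,n+'1.png'); print(n,f['fx'],f['k1'],f['T'].round(3).tolist())
    np.savez('f_'+n,**f)
s=env.get_state(); print(s['time'],s['tcp_pos'],s['tcp_rot'],s['opening'],s['contact_force'])
a=cv2.imread('pics/scene1.png');b=cv2.imread('pics/top1.png')
E
```

```text
pics
scene 390.4194238143885 0.03924182124259105 [[-0.479, -0.473, 0.739, -0.269], [-0.878, 0.278, -0.391, 0.577], [-0.021, -0.836, -0.548, 0.834], [0.0, 0.0, 0.0, 1.0]]
top 387.66154530195166 -0.023291219266252116 [[0.016, -0.992, 0.127, 0.499], [-1.0, -0.016, 0.002, 0.068], [0.0, -0.127, -0.992, 1.369], [0.0, 0.0, 0.0, 1.0]]
0.1 [ 0.22681093 -0.58171284  0.20405538] [[ 9.31618079e-01  3.63438110e-01 -7.03431176e-04]
 [ 3.63438774e-01 -9.31616866e-01  1.50755838e-03]
 [-1.07424179e-04 -1.66012281e-03 -9.99998616e-01]] 0.08529667134612756 [-0.01590939  0.03765723  0.95235518]
```

View pics/scene1.png

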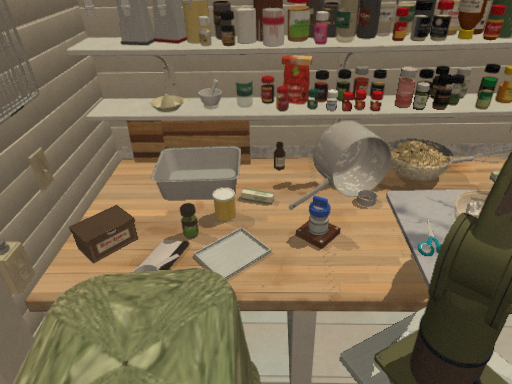

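View pics/top1.png

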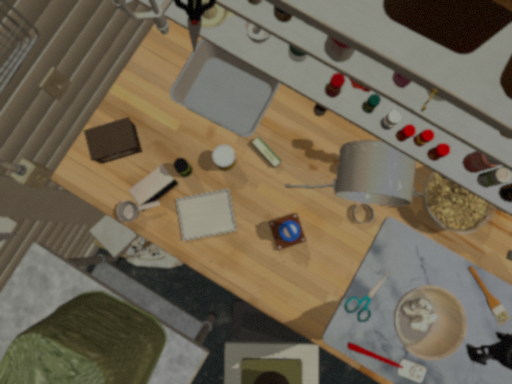

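The top view shows the blue lid and stand at about (288,232) and the tray at (206,215). The drum is at (223,156), the herb jar at (181,167) and the big shelf pot at (375,175). Next I measure them.

```bash
cat > m.py <<'E'
from h import *
def ld(n): return dict(np.load('f_'+n+'.npz'))
def rect(pts): 
    r=cv2.minAreaRect(pts[:,:2].astype(np.float32)*1000); return [np.round(x,1) for x in (*r[0],*r[1],r[2])]
if __name__=='__main__':
    f=ld('top');P=cloud(f);px=f['pixels'];hsv=cv2.cvtColor(px,cv2.COLOR_RGB2HSV)
    print('table z',np.nanmedian(P[250:280,200:230,2]))
    box=np.zeros((384,512),bool);box[200:265,255:320]=1
    blue=box&(hsv[...,0]>100)&(hsv[...,0]<130)&(hsv[...,1]>120)
    z=P[...,2][blue];print('blue',blue.sum(),np.nanpercentile(z,[1,10,30,50,70,90,99]).round(4))
    dark=box&(hsv[...,2]<110)&~blue
    print('dark z',np.nanpercentile(P[...,2][dark],[10,50,90]).round(4))
    c,_=cv2.findContours((dark|blue).astype(np.uint8),cv2.RETR_EXTERNAL,cv2.CHAIN_APPROX_NONE)
    c=max(c,key=cv2.contourArea).reshape(-1,2);print('stand',rect(on_plane(f,c,0.022)))
    big=cv2.resize(px[195:270,250:325],(600,600),interpolation=cv2.INTER_CUBIC)
    g=ld('scene');b2=cv2.resize(g['pixels'][190:250,290:350],(600,600),interpolation=cv2.INTER_CUBIC)
    cv2.imwrite('pics/crop1.png',np.hstack([cv2.resize(big,(400,400)),cv2.resize(b2,(400,400))])[...,::-1])
    # tray
    t=np.zeros_like(box);t[180:250,165:245]=1
    m=t&(hsv[...,1]<70)&(hsv[...,2]>110)
    m=cv2.morphologyEx(m.astype(np.uint8),cv2.MORPH_CLOSE,np.ones((5,5)))
    c,_=cv2.findContours(m,cv2.RETR_EXTERNAL,cv2.CHAIN_APPROX_NONE)
    c=max(c,key=cv2.contourArea).reshape(-1,2);print('tray',rect(on_plane(f,c,0.014)))
    # things standing on the table near work
    H=(P[...,2]>0.02)&(P[...,0]>0.2)
    n,l,st,_=cv2.connectedComponentsWithStats(H.astype(np.uint8))
    for i in range(1,n):
        if st[i,4]>60:
            Q=P[l==i];print(st[i],'x',np.nanpercentile(Q[:,0],[1,99]).round(3),'y',np.nanpercentile(Q[:,1],[1,99]).round(3),'z',np.nanpercentile(Q[:,2],[50,98]).round(3))
E
python3 m.py
```

```text
table z 0.0003065176258869595
blue 227 [0.0348 0.1128 0.1155 0.1169 0.1201 0.1466 0.1495]
dark z [-0.0005  0.0214  0.0267]
stand [np.float64(525.3), np.float64(-26.4), np.float64(105.3), np.float64(147.2), np.float64(19.1)]
tray [np.float64(586.5), np.float64(234.9), np.float64(151.3), np.float64(191.9), np.float64(11.9)]
[    0     0   512   255 69671] x [0.558 1.221] y [-0.66   0.859] z [0.332 0.949]
[  83  117   59   47 1844] x [0.763 0.902] y [0.473 0.645] z [0.088 0.094]
[253 137  29  30 322] x [0.761 0.857] y [-0.023  0.07 ] z [0.032 0.039]
[213 145  23  25 459] x [0.743 0.814] y [0.134 0.206] z [0.094 0.1  ]
[174 158  18  19 254] x [0.717 0.764] y [0.287 0.333] z [0.11  0.116]
[117 201  43  21 241] x [0.556 0.625] y [0.394 0.536] z [0.044 0.052]
[269 213  38  38 807] x [0.473 0.587] y [-0.108  0.006] z [0.026 0.148]
[  326   217   186   152 13403] x [0.202 0.551] y [-0.806 -0.22 ] z [0.025 0.382]
[   3  294  152   67 6164] x [0.201 0.301] y [0.411 0.666] z [0.286 0.39 ]
```

View pics/crop1.png

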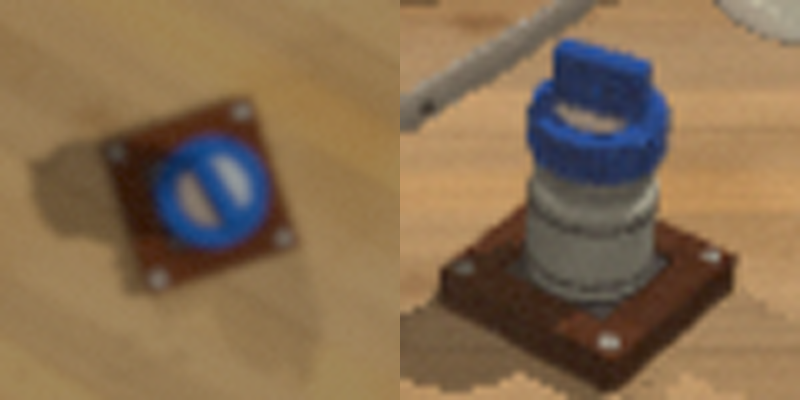

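The crop shows the stand with a screw at each corner and the wing running from upper left to lower right across the lid. I'll refine the stand and wing poses and check the pot's extents.

```bash
cat > m2.py <<'E'
from m import *
f=ld('top');P=cloud(f);px=f['pixels'];hsv=cv2.cvtColor(px,cv2.COLOR_RGB2HSV)
sc=np.array([[115,150],[242,110],[287,237],[158,278]])*75/400.+[250,195]-.4
Q=on_plane(f,sc,0.022)[:,:2];print('screws',Q.round(4).tolist(),'c',Q.mean(0).round(4))
for a,b in((0,1),(1,2),(2,3),(3,0)): d=Q[b]-Q[a];print(np.linalg.norm(d).round(4),np.degrees(np.arctan2(d[1],d[0])).round(1)%90)
box=np.zeros((384,512),bool);box[200:265,255:320]=1
br=box&((hsv[...,0]<12)|(hsv[...,0]>165))&(hsv[...,1]>90)&(hsv[...,2]<130)
blue=box&(hsv[...,0]>100)&(hsv[...,0]<130)&(hsv[...,1]>120)
m=cv2.morphologyEx((br|blue).astype(np.uint8),cv2.MORPH_OPEN,np.ones((3,3)))
c=max(cv2.findContours(m,cv2.RETR_EXTERNAL,cv2.CHAIN_APPROX_NONE)[0],key=cv2.contourArea).reshape(-1,2)
print('stand',rect(on_plane(f,c,.022)))
w=blue&(P[...,2]>.136);print('wing n',w.sum(),rect(P[w]),np.median(P[w][:,2]))
v,u=np.nonzero(w);X=on_plane(f,np.c_[u,v],.148)[:,:2];C=np.cov(X.T);ev,E=np.linalg.eigh(C)
print('wing c',X.mean(0),'yaw',np.degrees(np.arctan2(E[1,1],E[0,1]))%180,np.sqrt(ev*12))
# lid top ellipse: blue contour on z .116
c=max(cv2.findContours(blue.astype(np.uint8),cv2.RETR_EXTERNAL,cv2.CHAIN_APPROX_NONE)[0],key=cv2.contourArea).reshape(-1,2)
print('lid',cv2.minEnclosingCircle(on_plane(f,c,.116)[:,:2].astype(np.float32)))
# scene wing
g=ld('scene');G=cloud(g);h2=cv2.cvtColor(g['pixels'],cv2.COLOR_RGB2HSV)
b2=np.zeros((384,512),bool);b2[185:225,300:340]=1
b2&=(h2[...,0]>100)&(h2[...,0]<130)&(h2[...,1]>120)
w2=b2&(G[...,2]>.128)&(G[...,2]<.155);X=G[w2][:,:2];ev,E=np.linalg.eigh(np.cov(X.T))
print('scene wing',w2.sum(),X.mean(0),np.degrees(np.arctan2(E[1,1],E[0,1]))%180,np.sqrt(ev*12),rect(G[w2]))
for n,r in(('pot',np.s_[145:205,336:415]),('handle',np.s_[180:190,285:335]),('ring',np.s_[203:224,346:374])):
    A=P[r].reshape(-1,3);A=A[A[:,2]>.015];print(n,np.nanpercentile(A,[2,50,98],axis=0).round(3).tolist())
E
python3 m2.py
```

```text
screws [[0.5592, 0.0055], [0.5865, -0.0771], [0.5047, -0.1064], [0.4772, -0.0231]] c [ 0.5319 -0.0503]
0.0869 18.299999999999997
0.0869 19.80000000000001
0.0877 18.299999999999997
0.0868 19.2
stand [np.float64(530.0), np.float64(-58.1), np.float64(72.3), np.float64(86.6), np.float64(0.9)]
wing n 55 [np.float64(529.9), np.float64(-50.3), np.float64(45.0), np.float64(13.1), np.float64(33.2)] 0.1459035283405925
wing c [ 0.52908209 -0.05008763] yaw 31.374192984133344 [0.01240054 0.04862146]
lid ((0.5306355953216553, -0.048067979514598846), 0.03347793221473694)
scene wing 85 [ 0.52595654 -0.044611  ] 33.784825667114035 [0.01162658 0.04525939] [np.float64(527.8), np.float64(-46.1), np.float64(45.0), np.float64(14.0), np.float64(35.3)]
pot [[0.631, -0.425, 0.023], [0.708, -0.304, 0.228], [0.789, -0.203, 0.276]]
handle [[0.676, -0.198, 0.02], [0.686, -0.125, 0.055], [0.696, -0.045, 0.102]]
ring [[0.563, -0.347, 0.016], [0.598, -0.323, 0.026], [0.629, -0.278, 0.035]]
```

Emit:
play_rows([
  [0,0,0,0.03,-0.0245,0,0.085],
  [0,0,0,0.06,-0.049,0,0.085],
  [0,0,0,0.09,-0.0735,0,0.085],
  [0,0,0,0.12,-0.098,0,0.085],
  [0,0,0,0.15,-0.1225,0,0.085],
])

```text
time: 0.52
tcp_pos: [0.3227, -0.4118, 0.2046]
tcp_rot: [[0.932, 0.363, -0.0], [0.363, -0.932, 0.001], [-0.0, -0.001, -1.0]]
contact_force: [0.9, 0.1, 0.5]
opening: 0.0849
grip_force: 0.0
```

Emit:
play_rows([
  [0,0,0,0.03,-0.0245,0,0.085],
  [0,0,0,0.06,-0.049,0,0.085],
  [0,0,0,0.09,-0.0735,0,0.085],
  [0,0,0,0.12,-0.098,0,0.085],
  [0,0,0,0.15,-0.1225,0,0.085],
])

```text
time: 0.93
tcp_pos: [0.4179, -0.2433, 0.2046]
tcp_rot: [[0.932, 0.363, -0.0], [0.363, -0.932, 0.0], [-0.0, -0.0, -1.0]]
contact_force: [1.1, 0.7, -0.8]
opening: 0.0849
grip_force: 0.0
```

```bash
cat > go.py <<'E'
import sys
from h import *
# go.py x y z yaw : shift in tool axes
x,y,z,yaw=map(float,sys.argv[1:5])
s=env.get_state();R=np.array(s['tcp_rot'])
print('t',s['time'],'tcp',np.round(s['tcp_pos'],4),'yaw',np.degrees(np.arctan2(R[1,0],R[0,0])).round(2),'z',R[:,2].round(4))
print('j',np.round(s['joint_pos'],3),'F',np.round(s['contact_force'],2),'M',np.round(s['torque'],3),'op',s['opening'],s['grip_force'])
print('shift',(R.T@(np.array([x,y,z])-s['tcp_pos'])).round(4),'az',-(yaw-np.degrees(np.arctan2(R[1,0],R[0,0]))).round(2))
E
python3 go.py .530 -.049 .205 32.5
```

```text
t 0.9333 tcp [ 0.4179 -0.2433  0.2046] yaw 21.29 z [-4.e-04  2.e-04 -1.e+00]
j [ 0.537  0.509 -0.161  1.982  0.128  0.661 -0.904] F [ 1.07  0.66 -0.76] M [-0.007 -0.044 -0.021] op 0.08490437219215156 0.0
shift [ 0.175  -0.1403 -0.0004] az -11.21
```

Emit:
play_rows([
  [0,0,-2.2,0.03,-0.024,0,0.085],
  [0,0,-4.5,0.06,-0.048,0,0.085],
  [0,0,-6.7,0.09,-0.072,0,0.085],
  [0,0,-9,0.12,-0.096,0,0.085],
  [0,0,-11,0.148,-0.119,0,0.085],
])

```text
time: 1.35
tcp_pos: [0.5129, -0.0782, 0.2046]
tcp_rot: [[0.844, 0.537, -0.0], [0.537, -0.844, 0.0], [-0.0, -0.0, -1.0]]
contact_force: [-0.1, -0.6, -0.5]
opening: 0.085
grip_force: 0.0
```

```bash
python3 go.py .530 -.049 .121 32.5
python3 - <<'E'
from h import *
f=snap('scene','s2.png')
cv2.imwrite('pics/s2c.png',cv2.resize(f['pixels'][130:260,250:400],(600,520),interpolation=cv2.INTER_CUBIC)[...,::-1])
E
```

```text
t 1.35 tcp [ 0.5129 -0.0782  0.2046] yaw 32.46 z [-2.e-04  2.e-04 -1.e+00]
j [ 0.186  0.552 -0.194  1.883  0.154  0.721 -1.101] F [-0.05 -0.56 -0.47] M [-0.029 -0.122 -0.023] op 0.08503353647653213 0.0
shift [ 0.0301 -0.0154  0.0836] az -0.04
```

View pics/s2c.png

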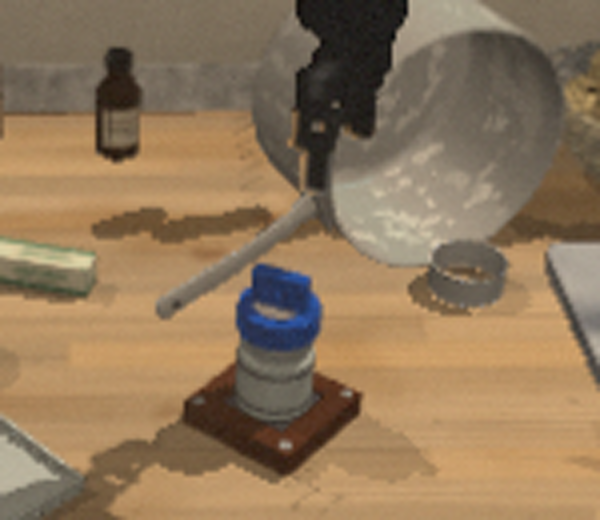

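The gripper at crop (340,120) is above and behind the lid at (280,310), and the way down is clear.

Emit:
play_rows([
  [0,0,0,0.03,-0.0155,0,0.085],
  [0,0,0,0.03,-0.0155,0.03,0.06],
  [0,0,0,0.03,-0.0155,0.055,0.06],
  [0,0,0,0.03,-0.0155,0.075,0.05],
  [0,0,0,0.03,-0.0155,0.0825,0.045],
])

```text
time: 1.82
tcp_pos: [0.527, -0.0513, 0.1195]
tcp_rot: [[0.845, 0.535, -0.005], [0.535, -0.845, -0.0], [-0.005, -0.003, -1.0]]
contact_force: [0.0, 0.6, -0.1]
opening: 0.0449
grip_force: 0.0
```

Emit:
play_rows([
  [0,0,0,0,0,0,0.03],
  [0,0,0,0,0,0,0.022],
  [0,0,0,0,0,0,0.018],
  [0,0,0,0,0,0,0.018],
  [0,0,0,0,0,0,0.018],
])

```text
time: 2.23
tcp_pos: [0.5301, -0.0515, 0.1234]
tcp_rot: [[0.845, 0.534, 0.002], [0.534, -0.845, -0.0], [0.002, 0.001, -1.0]]
contact_force: [-0.4, 0.8, -0.0]
opening: 0.0179
grip_force: 0.0
```

```bash
python3 go.py .530 -.049 .121 32.5
python3 - <<'E'
from h import *
f=snap('scene','s3.png');t=snap('top','t3.png')
a=cv2.resize(f['pixels'][160:250,280:355],(400,480),interpolation=cv2.INTER_CUBIC);b=cv2.resize(t['pixels'][190:265,250:325],(400,480),interpolation=cv2.INTER_CUBIC)
cv2.imwrite('pics/c3.png',np.hstack([a,b])[...,::-1])
E
```

```text
t 2.2333 tcp [ 0.5301 -0.0515  0.1234] yaw 32.28 z [ 2.3e-03 -2.0e-04 -1.0e+00]
j [ 0.105  0.689 -0.155  1.926  0.193  0.538 -1.189] F [-0.39  0.82 -0.03] M [-0.035  0.008 -0.022] op 0.01794248664739707 0.0
shift [ 0.0012 -0.0022  0.0024] az -0.22
```

View pics/c3.png

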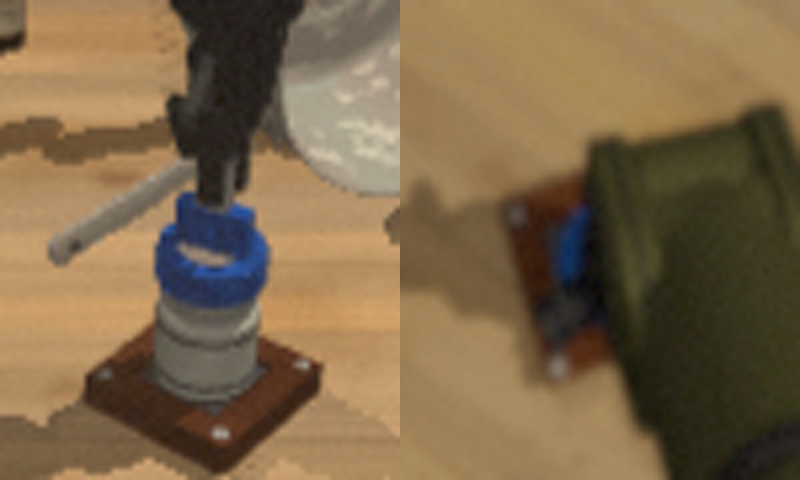

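The fingertips end near crop (215,205), close to the wing's top edge, which is higher than I expected. I'll check this against the depth map.

Run:
```python
from h import *
s=env.get_state();f=env.grab_frame('scene')
def proj(p):
    q=np.linalg.inv(f['T'])@np.r_[p,1];x,y=q[:2]/q[2];k=1+f['k1']*(x*x+y*y)
    return np.array([f['cx']+f['fx']*x*k,f['cy']+f['fy']*y*k,q[2]])
R=s['tcp_rot'];p=np.array(s['tcp_pos'])
tocrop=lambda q:((q[:2]-[280,160])*5.333).round(0)
print('tcp',p,tocrop(proj(p)))
for sg in(1,-1): print('tip',p+R[:,1]*.011*sg,tocrop(proj(p+R[:,1]*.011*sg)))
print('wingtop',tocrop(proj([.53,-.049,.148])),'flat',tocrop(proj([.53,-.049,.116])))
P=cloud(f);px=f['pixels'].astype(int)
for v in range(186,212,2):
    print(v,[(px[v,u].tolist(),P[v,u].round(3).tolist()) for u in(316,320,324)])
```

```text
tcp [ 0.52976873 -0.0513948   0.12303204] [217. 232.]
tip [ 0.53564597 -0.06069308  0.12304187] [224. 223.]
tip [ 0.52389149 -0.04209652  0.12302222] [210. 242.]
wingtop [216. 198.] flat [213. 243.]
186 [([43, 36, 29], [0.501, -0.007, 0.219]), ([44, 38, 33], [0.492, -0.014, 0.221]), ([44, 39, 35], [0.51, -0.043, 0.202])]
188 [([40, 34, 29], [0.51, -0.014, 0.204]), ([41, 37, 29], [0.495, -0.017, 0.212]), ([44, 40, 31], [0.51, -0.044, 0.195])]
190 [([89, 75, 59], [0.511, -0.015, 0.196]), ([33, 28, 22], [0.499, -0.021, 0.201]), ([43, 36, 31], [0.517, -0.05, 0.182])]
192 [([100, 89, 75], [0.681, -0.145, 0.048]), ([39, 33, 30], [0.515, -0.033, 0.181]), ([53, 50, 44], [0.53, -0.06, 0.163])]
194 [([135, 112, 85], [0.728, -0.181, 0.0]), ([37, 29, 27], [0.512, -0.032, 0.176]), ([50, 45, 41], [0.53, -0.061, 0.155])]
196 [([61, 69, 81], [0.546, -0.043, 0.145]), ([42, 35, 30], [0.514, -0.034, 0.167]), ([129, 104, 78], [0.702, -0.199, 0.0])]
198 [([64, 73, 91], [0.535, -0.036, 0.146]), ([55, 49, 42], [0.513, -0.034, 0.16]), ([84, 102, 141], [0.523, -0.057, 0.146])]
200 [([41, 51, 79], [0.535, -0.036, 0.139]), ([41, 53, 87], [0.526, -0.044, 0.141]), ([45, 74, 134], [0.519, -0.055, 0.142])]
202 [([41, 56, 89], [0.535, -0.037, 0.131]), ([39, 51, 82], [0.524, -0.043, 0.135]), ([39, 46, 80], [0.516, -0.052, 0.137])]
204 [([42, 53, 87], [0.536, -0.037, 0.123]), ([43, 51, 84], [0.526, -0.045, 0.126]), ([38, 43, 69], [0.513, -0.051, 0.132])]
206 [([107, 100, 94], [0.534, -0.037, 0.116]), ([41, 51, 82], [0.524, -0.044, 0.12]), ([41, 56, 92], [0.513, -0.052, 0.124])]
208 [([136, 122, 112], [0.529, -0.033, 0.113]), ([150, 131, 116], [0.518, -0.041, 0.117]), ([57, 73, 110], [0.509, -0.049, 0.12])]
210 [([44, 66, 118], [0.518, -0.025, 0.115]), ([40, 64, 114], [0.512, -0.036, 0.115]), ([49, 82, 156], [0.503, -0.044, 0.118])]
```

```bash
python3 go.py .530 -.049 .121 32.5
python3 - <<'E'
from h import *
s=env.get_state();R=np.array(s['tcp_rot']);p=np.array(s['tcp_pos'])
for n in('scene','top'):
    f=env.grab_frame(n);P=cloud(f);px=f['pixels']
    h=cv2.cvtColor(px,cv2.COLOR_RGB2HSV)
    L=(P-p)@R   # in tool frame
    near=(np.abs(L[...,0])<.03)&(np.abs(L[...,1])<.06)&(L[...,2]>-.12)&(L[...,2]<.02)
    dark=near&~((h[...,0]>100)&(h[...,0]<130)&(h[...,1]>90))
    Q=L[dark]*1000
    for a in range(-120,20,8):
        q=Q[(Q[:,2]>=a)&(Q[:,2]<a+8)]
        if len(q): print(n,a,len(q),'x',np.percentile(q[:,0],[5,95]).round(),'y',np.percentile(q[:,1],[5,50,95]).round())
f=env.grab_frame('scene')
def proj(p):
    q=np.linalg.inv(f['T'])@np.r_[p,1];x,y=q[:2]/q[2];k=1+f['k1']*(x*x+y*y)
    return np.array([f['cx']+f['fx']*x*k,f['cy']+f['fy']*y*k])
for q in([.49,-.042,.218],[.536,-.114,.218]): print('s2 tips expected in crop',(proj(q)-[250,130])*4)
E
```

```text
t 2.3833 tcp [ 0.5296 -0.0514  0.1229] yaw 32.29 z [ 1.1e-03 -1.0e-04 -1.0e+00]
j [ 0.105  0.69  -0.155  1.927  0.193  0.538 -1.189] F [-0.61  0.68 -0.84] M [-0.019 -0.058  0.002] op 0.01782312099879025 0.0
shift [ 0.0016 -0.0018  0.0019] az -0.21
scene -120 29 x [-17.  13.] y [-57. -21.  43.]
scene -112 26 x [-17.   8.] y [-59. -24.  38.]
scene -104 42 x [-16.   7.] y [-56. -21.  47.]
scene -96 35 x [-16.   4.] y [-53. -23.  43.]
scene -88 26 x [-13.  10.] y [-47. -32.  36.]
scene -80 31 x [-13.   5.] y [-44. -36.  30.]
scene -72 11 x [-13.  -7.] y [-21.   9.  26.]
scene -64 16 x [-11.   4.] y [-24. -13.  15.]
scene -56 25 x [-12.   5.] y [-26. -21.   8.]
scene -48 17 x [-11.   6.] y [-23. -20.  10.]
scene -40 20 x [-11.   6.] y [-23. -18.   9.]
scene -32 7 x [-8.  3.] y [-19. -15.  10.]
scene -24 7 x [-20.  17.] y [-10.  -3.   3.]
scene -16 1 x [-20. -20.] y [-1. -1. -1.]
scene 0 28 x [-12.  15.] y [-25. -16.  -7.]
scene 8 12 x [-23.  26.] y [-19.  -8.  17.]
scene 16 2 x [-29. -27.] y [-2.  5. 12.]
top -120 13 x [-13.   9.] y [-50. -47. -43.]
top -112 3 x [-11.  10.] y [-49. -45. -42.]
top -104 4 x [-9.  7.] y [-41. -39. -38.]
top -96 1 x [8. 8.] y [-34. -34. -34.]
top 0 1 x [-19. -19.] y [-24. -24. -24.]
s2 tips expected in crop [312.69733999 218.58429326]
s2 tips expected in crop [352.71363361 165.36983372]
```

Emit:
play_rows([
  [0,0,0,0,0,0,0.014],
  [0,0,0,0,0,0,0.01],
  [0,0,0,0,0,0,0.008],
  [0,0,0,0,0,0,0.008],
  [0,0,0,0,0,0,0.008],
])

```text
time: 2.95
tcp_pos: [0.5293, -0.0513, 0.1223]
tcp_rot: [[0.845, 0.534, -0.0], [0.534, -0.845, -0.0], [-0.0, 0.0, -1.0]]
contact_force: [0.8, 0.4, 0.4]
opening: 0.0079
grip_force: 0.0
```

```bash
python3 go.py .530 -.049 .121 32.5
```

```text
t 2.95 tcp [ 0.5293 -0.0513  0.1223] yaw 32.3 z [-0.e+00 -1.e-04 -1.e+00]
j [ 0.104  0.691 -0.155  1.927  0.193  0.538 -1.189] F [0.84 0.37 0.41] M [ 0.039  0.035 -0.053] op 0.007926715803307635 0.0
shift [ 0.0018 -0.0015  0.0013] az -0.2
```

Closing to 8 mm met nothing, so the real tips are above the wing despite the stated TCP height. I'll lift a little and measure where the tips really are.

Emit:
play_rows([
  [0,0,0,0,0,-0.02,0.008],
  [0,0,0,0,0,-0.04,0.0],
  [0,0,0,0,0,-0.04,0.0],
  [0,0,0,0,0,-0.04,0.0],
  [0,0,0,0,0,-0.04,0.0],
])

```text
time: 3.37
tcp_pos: [0.5289, -0.0514, 0.162]
tcp_rot: [[0.845, 0.534, -0.001], [0.534, -0.845, -0.0], [-0.001, -0.0, -1.0]]
contact_force: [-0.3, -0.1, -0.2]
opening: 0.0
grip_force: 0.0
```

```bash
python3 go.py .530 -.049 .121 32.5
python3 - <<'E'
from h import *
s=env.get_state();R=np.array(s['tcp_rot']);p=np.array(s['tcp_pos'])
f=env.grab_frame('scene');P=cloud(f);L=(P-p)@R*1000
def proj(p):
    q=np.linalg.inv(f['T'])@np.r_[p,1];x,y=q[:2]/q[2];k=1+f['k1']*(x*x+y*y)
    return np.array([f['cx']+f['fx']*x*k,f['cy']+f['fy']*y*k])
c=np.array([280,120]);im=cv2.resize(f['pixels'][120:220,280:360],(640,600),interpolation=cv2.INTER_CUBIC)[...,::-1].copy()
for z,col in((0,(0,0,255)),(-.019,(0,255,0)),(-.03,(255,255,0))):
    q=(proj(p+R[:,2]*z)-c+.5)*[8,6];cv2.circle(im,tuple(int(i) for i in q),4,col,1);print(z,q)
cv2.imwrite('pics/c4.png',im)
near=(np.abs(L[...,0])<25)&(np.abs(L[...,1])<28)&(L[...,2]>-60)&(L[...,2]<15)
for v in range(384):
    if near[v].sum(): Q=L[v][near[v]];print(v,np.nonzero(near[v])[0][[0,-1]],Q[:,2].min().round(),Q[:,2].max().round(),Q[:,0].min().round(),Q[:,0].max().round(),np.median(Q[:,1]).round())
E
```

```text
t 3.3667 tcp [ 0.5289 -0.0514  0.162 ] yaw 32.3 z [-6.e-04 -1.e-04 -1.e+00]
j [ 0.118  0.629 -0.175  1.893  0.173  0.635 -1.171] F [-0.32 -0.09 -0.22] M [ 0.012 -0.025 -0.023] op 2.9873645438604432e-05 0.0
shift [ 0.0022 -0.0014  0.041 ] az -0.2
0 [337.57056666 442.9680925 ]
-0.019 [340.67200649 411.90540945]
-0.03 [342.49557701 393.67211037]
177 [327 327] -58.0 -58.0 -11.0 -11.0 6.0
179 [319 326] -59.0 -54.0 -10.0 6.0 -11.0
180 [319 326] -56.0 -53.0 -12.0 7.0 -12.0
181 [319 326] -54.0 -48.0 -11.0 7.0 -13.0
182 [319 326] -54.0 -42.0 -11.0 7.0 -12.0
183 [319 326] -47.0 -41.0 -11.0 6.0 -13.0
184 [319 326] -45.0 -38.0 -12.0 5.0 -10.0
185 [318 326] -41.0 -29.0 -11.0 13.0 -13.0
186 [319 325] -38.0 -26.0 -11.0 9.0 -15.0
187 [320 324] -31.0 -27.0 -9.0 4.0 -9.0
198 [320 320] 13.0 13.0 2.0 2.0 -7.0
199 [326 327] 14.0 15.0 -19.0 -16.0 -2.0
```

View pics/c4.png

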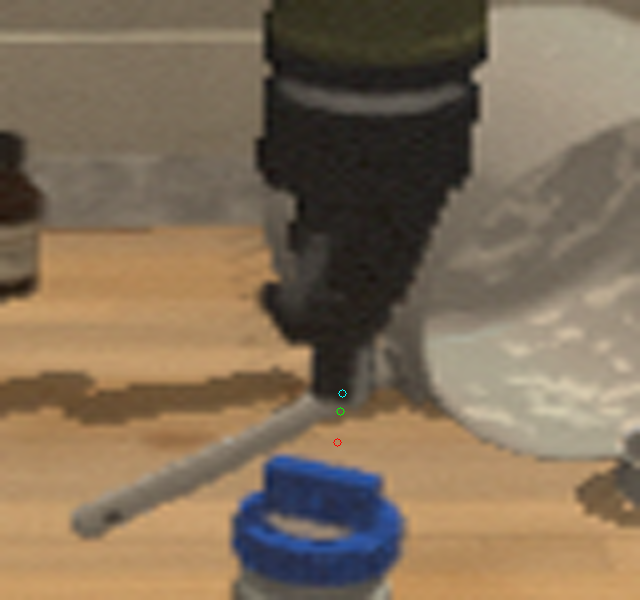

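The shut tips sit about 28 mm behind the reported TCP (bottom edge at crop (340,400), red TCP mark at (337,443)). So I'll grip with TCP z near 0.092, checking the force on the way down.

Emit:
play_rows([
  [0,0,0,0.002,-0.001,0,0.045],
  [0,0,0,0.002,-0.001,0,0.045],
  [0,0,0,0.002,-0.001,0.02,0.045],
  [0,0,0,0.002,-0.001,0.038,0.045],
  [0,0,0,0.002,-0.001,0.05,0.045],
])

```text
time: 3.83
tcp_pos: [0.5297, -0.0492, 0.1106]
tcp_rot: [[0.845, 0.535, -0.002], [0.535, -0.845, 0.0], [-0.002, -0.001, -1.0]]
contact_force: [-0.2, 0.6, -0.2]
opening: 0.045
grip_force: 0.0
```

Emit:
play_rows([
  [0,0,0,0,0,0.005,0.04],
  [0,0,0,0,0,0.01,0.03],
  [0,0,0,0,0,0.014,0.024],
  [0,0,0,0,0,0.017,0.022],
  [0,0,0,0,0,0.018,0.022],
])

```text
time: 4.25
tcp_pos: [0.5306, -0.0494, 0.0942]
tcp_rot: [[0.845, 0.534, 0.0], [0.534, -0.845, -0.0], [0.0, 0.0, -1.0]]
contact_force: [0.8, 0.1, -0.7]
opening: 0.0218
grip_force: 0.0
```

```bash
python3 go.py .530 -.049 .092 32.5
python3 - <<'E'
from h import *
s=env.get_state();R=np.array(s['tcp_rot']);p=np.array(s['tcp_pos'])
f=env.grab_frame('scene');P=cloud(f);L=(P-p)@R*1000
im=cv2.resize(f['pixels'][150:230,285:355],(560,560),interpolation=cv2.INTER_CUBIC)[...,::-1];cv2.imwrite('pics/c5.png',im)
near=(np.abs(L[...,0])<10)&(L[...,1]<-12)&(L[...,1]>-35)
for v in range(190,225):
    if near[v].sum(): Q=L[v][near[v]];print(v,P[v][near[v]][:,2].mean().round(4),Q.mean(0).round(),f['pixels'][v][near[v]].mean(0).round())
E
```

```text
t 4.25 tcp [ 0.5306 -0.0494  0.0942] yaw 32.3 z [ 2.e-04 -1.e-04 -1.e+00]
j [ 0.091  0.738 -0.14   1.943  0.207  0.473 -1.205] F [ 0.78  0.07 -0.7 ] M [-0.005 -0.046 -0.001] op 0.021790891683542573 0.0
shift [-0.0003 -0.0006  0.0022] az -0.2
190 0.1912 [ -7. -26. -97.] [38. 33. 26.]
191 0.185 [ -6. -22. -91.] [42. 36. 32.]
192 0.183 [ -9. -23. -89.] [42. 35. 32.]
193 0.1775 [ -8. -21. -83.] [46. 40. 36.]
194 0.1778 [-10. -26. -84.] [45. 39. 35.]
195 0.1721 [ -9. -23. -78.] [41. 36. 27.]
197 0.1658 [-10. -24. -72.] [46. 41. 36.]
199 0.1545 [ -2. -22. -60.] [68. 62. 55.]
200 0.1506 [ -2. -22. -56.] [53. 48. 41.]
201 0.1486 [ -3. -24. -54.] [52. 46. 41.]
202 0.1439 [ -1. -23. -50.] [45. 40. 32.]
203 0.1409 [ -3. -23. -47.] [54. 47. 42.]
204 0.1354 [ -1. -22. -41.] [54. 48. 42.]
205 0.1333 [ -2. -24. -39.] [48. 42. 35.]
206 0.1285 [ -2. -22. -34.] [78. 71. 63.]
207 0.12 [  2. -17. -26.] [114. 104.  91.]
208 0.116 [  1. -16. -22.] [121. 109. 100.]
209 0.1154 [ -0. -21. -21.] [88. 86. 98.]
210 0.1163 [ -1. -27. -22.] [ 41.  57. 101.]
211 0.1151 [ -1. -32. -21.] [ 44.  65. 115.]
212 0.1116 [  1. -33. -17.] [42. 53. 88.]
213 0.1075 [  1. -33. -13.] [41. 50. 79.]
214 0.1042 [ -1. -32. -10.] [40. 48. 80.]
215 0.0999 [ -1. -32.  -6.] [42. 51. 80.]
216 0.0963 [  1. -33.  -2.] [56. 60. 81.]
217 0.0882 [  2. -28.   6.] [73. 72. 78.]
218 0.0849 [  0. -28.   9.] [90. 85. 76.]
219 0.0828 [ -2. -29.  11.] [92. 86. 77.]
220 0.0767 [  1. -28.  17.] [106. 100.  88.]
221 0.0738 [  1. -29.  20.] [117. 112.  98.]
222 0.0704 [  0. -30.  24.] [113. 108.  95.]
223 0.0678 [ -1. -31.  26.] [94. 89. 77.]
224 0.0642 [ -1. -32.  30.] [83. 78. 68.]
```

View pics/c5.png

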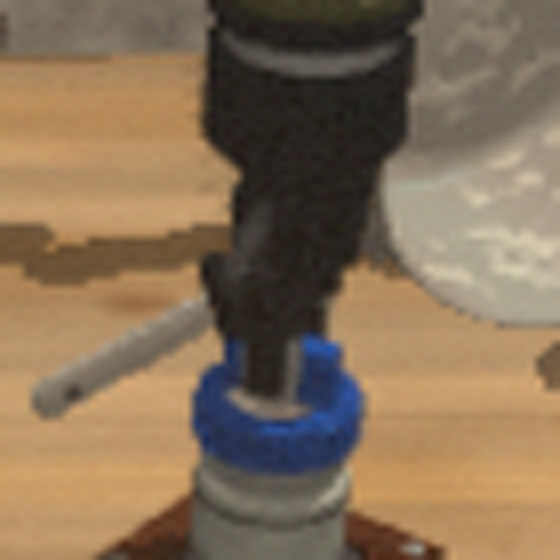

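The fingers now straddle the wing, front finger at crop (270,370), with the tips about 6–8 mm above the flat top. I'll close them.

Emit:
play_rows([
  [0,0,0,0,0,0.001,0.016],
  [0,0,0,0,0,0.001,0.012],
  [0,0,0,0,0,0.001,0.008],
  [0,0,0,0,0,0.001,0.008],
  [0,0,0,0,0,0.001,0.008],
])

```text
time: 4.72
tcp_pos: [0.5307, -0.0491, 0.0936]
tcp_rot: [[0.845, 0.535, 0.001], [0.535, -0.845, 0.0], [0.001, 0.0, -1.0]]
contact_force: [-1.2, 1.6, 2.9]
opening: 0.0129
grip_force: 60.8
```

```bash
python3 go.py .530 -.049 .093 32.5
```

```text
t 4.7167 tcp [ 0.5307 -0.0491  0.0936] yaw 32.31 z [ 7.e-04  2.e-04 -1.e+00]
j [ 0.09   0.739 -0.14   1.944  0.208  0.471 -1.205] F [-1.24  1.57  2.94] M [ 0.248  0.114 -0.031] op 0.012856274095056198 60.837546586990356
shift [-0.0005 -0.0005  0.0006] az -0.19
```

Emit:
play_rows([
  [0,0,-4,0,0,0,0.008],
  [0,0,-8,0,0,0,0.008],
  [0,0,-12,0,0,0,0.008],
  [0,0,-16,0,0,0,0.008],
  [0,0,-20,0,0,0,0.008],
])

```text
time: 5.13
tcp_pos: [0.531, -0.0497, 0.0936]
tcp_rot: [[0.609, 0.793, 0.001], [0.793, -0.609, -0.0], [0.0, 0.001, -1.0]]
contact_force: [0.5, -1.4, 1.9]
opening: 0.0126
grip_force: 60.8
```

Emit:
play_rows([
  [0,0,-4,0,0,0,0.008],
  [0,0,-8,0,0,0,0.008],
  [0,0,-12,0,0,0,0.008],
  [0,0,-16,0,0,0,0.008],
  [0,0,-19,0,0,0,0.008],
])

```text
time: 5.55
tcp_pos: [0.5303, -0.0499, 0.0931]
tcp_rot: [[0.318, 0.948, -0.0], [0.948, -0.318, -0.0], [-0.001, -0.0, -1.0]]
contact_force: [0.2, -0.0, -1.5]
opening: 0.0128
grip_force: 60.4
```

```bash
python3 go.py .530 -.049 .084 32.5
```

```text
t 5.55 tcp [ 0.5303 -0.0499  0.0931] yaw 71.47 z [-3.e-04 -5.e-04 -1.e+00]
j [ 0.2    0.753 -0.321  1.938  0.449  0.521 -0.757] F [ 0.25 -0.04 -1.46] M [ 0.009 -0.028 -0.028] op 0.012762062166926479 60.40135860443115
shift [ 0.0007 -0.0006  0.0091] az 38.97
```

Emit:
play_rows([
  [0,0,0,0,0,0.002,0.008],
  [0,0,0,0,0,0.004,0.008],
  [0,0,0,0,0,0.006,0.008],
  [0,0,0,0,0,0.008,0.008],
  [0,0,0,0,0,0.0093,0.008],
])

```text
time: 5.97
tcp_pos: [0.5304, -0.0494, 0.084]
tcp_rot: [[0.321, 0.947, -0.0], [0.947, -0.321, -0.0], [-0.001, -0.0, -1.0]]
contact_force: [-3.2, -0.2, 16.6]
opening: 0.013
grip_force: 62.9
```

```bash
python3 go.py .530 -.049 .084 32.5
python3 - <<'E'
from h import *
f=env.grab_frame('scene');P=cloud(f);h=cv2.cvtColor(f['pixels'],cv2.COLOR_RGB2HSV)
b=np.zeros((384,512),bool);b[180:240,295:345]=1
b&=(h[...,0]>100)&(h[...,0]<130)&(h[...,1]>90)
z=P[b][:,2];hh,e=np.histogram(z,np.arange(.07,.155,.004));print(dict(zip(e.round(3),hh)))
v,u=np.nonzero(b);print('rows',v.min(),v.max())
E
```

```text
t 5.9667 tcp [ 0.5304 -0.0494  0.084 ] yaw 71.27 z [-2.e-04 -5.e-04 -1.e+00]
j [ 0.192  0.767 -0.308  1.944  0.457  0.499 -0.768] F [-3.23 -0.21 16.63] M [-0.023  0.767  0.009] op 0.01296579916628067 62.935205698013306
shift [ 0.0003 -0.0005 -0.    ] az 38.77
{np.float64(0.07): np.int64(0), np.float64(0.074): np.int64(0), np.float64(0.078): np.int64(0), np.float64(0.082): np.int64(3), np.float64(0.086): np.int64(13), np.float64(0.09): np.int64(21), np.float64(0.094): np.int64(19), np.float64(0.098): np.int64(21), np.float64(0.102): np.int64(53), np.float64(0.106): np.int64(37), np.float64(0.11): np.int64(9), np.float64(0.114): np.int64(6), np.float64(0.118): np.int64(7), np.float64(0.122): np.int64(8), np.float64(0.126): np.int64(6), np.float64(0.13): np.int64(7), np.float64(0.134): np.int64(12), np.float64(0.138): np.int64(0), np.float64(0.142): np.int64(0), np.float64(0.146): np.int64(0), np.float64(0.15): np.int64(0)}
rows 200 219
```

Emit:
play_rows([
  [0,0,6,0,0,-0.0005,0.008],
  [0,0,12,0,0,-0.0005,0.008],
  [0,0,18,0,0,-0.0005,0.008],
  [0,0,24,0,0,-0.0005,0.008],
  [0,0,30,0,0,-0.0005,0.008],
])

```text
time: 6.43
tcp_pos: [0.5305, -0.0493, 0.0844]
tcp_rot: [[0.755, 0.656, 0.0], [0.656, -0.755, -0.0], [0.0, 0.0, -1.0]]
contact_force: [-0.3, 0.7, -0.6]
opening: 0.0129
grip_force: 60.4
```

Emit:
play_rows([
  [0,0,6,0,0,0.0006,0.008],
  [0,0,12,0,0,0.0012,0.008],
  [0,0,18,0,0,0.0018,0.008],
  [0,0,24,0,0,0.0024,0.008],
  [0,0,30,0,0,0.003,0.008],
])

```text
time: 6.85
tcp_pos: [0.5305, -0.0492, 0.0814]
tcp_rot: [[0.982, 0.191, 0.0], [0.191, -0.982, -0.0], [0.0, 0.0, -1.0]]
contact_force: [-0.1, 0.5, -1.1]
opening: 0.013
grip_force: 60.4
```

```bash
python3 go.py .530 -.049 .084 -8
```

```text
t 6.85 tcp [ 0.5305 -0.0492  0.0814] yaw 11.0 z [ 1.e-04 -1.e-04 -1.e+00]
j [ 0.031  0.759 -0.041  1.954  0.069  0.43  -1.44 ] F [-0.08  0.45 -1.14] M [-0.05   0.019 -0.037] op 0.012980371295222544 60.39781451225281
shift [-0.0004 -0.0003 -0.0026] az 19.0
```

Emit:
play_rows([
  [0,0,4,0,0,0.0003,0.008],
  [0,0,8,0,0,0.0003,0.008],
  [0,0,11,0,0,0.0003,0.008],
  [0,0,14,0,0,0.0003,0.008],
  [0,0,16,0,0,0.0003,0.008],
])

```text
time: 7.27
tcp_pos: [0.5305, -0.0492, 0.0811]
tcp_rot: [[0.996, -0.084, 0.0], [-0.084, -0.996, -0.0], [0.0, 0.0, -1.0]]
contact_force: [-0.4, 0.7, -0.8]
opening: 0.013
grip_force: 60.4
```

```bash
python3 go.py .530 -.049 .084 -8
```

```text
t 7.2667 tcp [ 0.5305 -0.0492  0.0811] yaw -4.84 z [ 0.e+00 -2.e-04 -1.e+00]
j [-0.009  0.761  0.025  1.956 -0.042  0.425 -1.608] F [-0.37  0.67 -0.77] M [-0.012 -0.073  0.003] op 0.012962133255820072 60.40050029754639
shift [-0.0005 -0.0001 -0.0029] az 3.16
```

Emit:
play_rows([
  [0,0,1,0,0,0,0.008],
  [0,0,2,0,0,0,0.008],
  [0,0,3,0,0,0,0.008],
  [0,0,4,0,0,0,0.008],
  [0,0,5,0,0,0,0.008],
])

```text
time: 7.68
tcp_pos: [0.5306, -0.0491, 0.0812]
tcp_rot: [[0.986, -0.169, 0.0], [-0.169, -0.986, 0.0], [0.0, -0.0, -1.0]]
contact_force: [0.0, 2.2, -1.7]
opening: 0.0129
grip_force: 60.3
```

```bash
python3 go.py .530 -.049 .084 -8
```

```text
t 7.6833 tcp [ 0.5306 -0.0491  0.0812] yaw -9.75 z [ 3.e-04  3.e-04 -1.e+00]
j [-0.021  0.762  0.045  1.957 -0.076  0.424 -1.66 ] F [ 0.03  2.22 -1.7 ] M [ 0.383 -0.084  0.174] op 0.012928666185941792 60.304489731788635
shift [-0.0006  0.     -0.0028] az -1.75
```

Emit:
play_rows([
  [0,0,1,0,0,0,0.008],
  [0,0,2,0,0,0,0.008],
  [0,0,3,0,0,0,0.008],
  [0,0,3,0,0,0,0.008],
  [0,0,3,0,0,0,0.008],
])

```text
time: 8.1
tcp_pos: [0.5303, -0.0488, 0.0812]
tcp_rot: [[0.976, -0.218, -0.0], [-0.218, -0.976, 0.0], [-0.0, -0.0, -1.0]]
contact_force: [-1.0, 2.7, -0.5]
opening: 0.013
grip_force: 60.8
```

```bash
python3 go.py .530 -.049 .084 -8
```

```text
t 8.1 tcp [ 0.5303 -0.0488  0.0812] yaw -12.61 z [-4.e-04  4.e-04 -1.e+00]
j [-0.029  0.762  0.057  1.957 -0.097  0.425 -1.69 ] F [-0.99  2.73 -0.52] M [0.749 0.147 0.601] op 0.012992914071446312 60.806302428245544
shift [-0.0002  0.0003 -0.0028] az -4.61
```

Emit:
play_rows([
  [0,0,1,0,0,0,0.008],
  [0,0,2,0,0,0,0.008],
  [0,0,2,0,0,0,0.008],
  [0,0,2,0,0,0,0.008],
  [0,0,2,0,0,0,0.008],
])

```text
time: 8.52
tcp_pos: [0.5303, -0.0488, 0.0812]
tcp_rot: [[0.968, -0.252, -0.0], [-0.252, -0.968, 0.0], [-0.0, -0.0, -1.0]]
contact_force: [-0.8, 4.8, -1.1]
opening: 0.013
grip_force: 65.2
```

```bash
python3 go.py .530 -.049 .084 -8
python3 - <<'E'
from h import *
f=env.grab_frame('scene');P=cloud(f);h=cv2.cvtColor(f['pixels'],cv2.COLOR_RGB2HSV)
b=np.zeros((384,512),bool);b[180:240,295:345]=1
b&=(h[...,0]>100)&(h[...,0]<130)&(h[...,1]>90)
v,u=np.nonzero(b);print('rows',v.min(),v.max(),'flat z',np.median(P[b][(P[b][:,2]>.098)&(P[b][:,2]<.11)][:,2]))
E
```

```text
t 8.5167 tcp [ 0.5303 -0.0488  0.0812] yaw -14.61 z [-4.e-04  4.e-04 -1.e+00]
j [-0.034  0.763  0.065  1.958 -0.111  0.425 -1.711] F [-0.78  4.78 -1.06] M [1.027 0.279 1.26 ] op 0.012961078374594474 65.22500395774841
shift [-0.0002  0.0003 -0.0028] az -6.61
rows 199 220 flat z 0.10261149349624943
```

Firm stop: the moment is 1.26 N m, and the lid's flat top is at 0.103, which matches home. I'll relax the twist and lift straight up.

Emit:
play_rows([
  [0,0,-1.5,0,0,0,0.008],
  [0,0,-2.8,0,0,0,0.008],
  [0,0,-2.8,0,0,-0.002,0.008],
  [0,0,-2.8,0,0,-0.005,0.008],
  [0,0,-2.8,0,0,-0.009,0.008],
])

```text
time: 8.98
tcp_pos: [0.53, -0.05, 0.0895]
tcp_rot: [[0.978, -0.208, -0.001], [-0.208, -0.978, -0.0], [-0.001, 0.001, -1.0]]
contact_force: [0.3, 2.3, -11.4]
opening: 0.0128
grip_force: 59.0
```

```bash
python3 go.py .530 -.049 .132 -11
```

```text
t 8.9833 tcp [ 0.53   -0.05    0.0895] yaw -12.01 z [-1.4e-03 -5.0e-04 -1.0e+00]
j [-0.028  0.748  0.058  1.952 -0.09   0.445 -1.684] F [  0.29   2.33 -11.37] M [ 0.735 -0.195  0.306] op 0.012834769489064432 59.0297931432724
shift [-0.0002 -0.001  -0.0425] az -1.01
```

Emit:
play_rows([
  [0,0,0,0,0,-0.005,0.008],
  [0,0,0,0,0,-0.012,0.008],
  [0,0,0,0,0,-0.022,0.008],
  [0,0,0,0,0,-0.032,0.008],
  [0,0,0,0,0,-0.04,0.008],
])

```text
time: 9.4
tcp_pos: [0.5311, -0.0504, 0.1322]
tcp_rot: [[0.978, -0.208, 0.002], [-0.208, -0.978, -0.001], [0.002, 0.001, -1.0]]
contact_force: [1.2, 0.0, -4.1]
opening: 0.0131
grip_force: 60.0
```

```bash
python3 go.py .5865 .235 .132 -11
python3 - <<'E'
from h import *
f=snap('scene','s6.png')
cv2.imwrite('pics/c6.png',cv2.resize(f['pixels'][130:260,180:360],(720,520),interpolation=cv2.INTER_CUBIC)[...,::-1])
E
```

```text
t 9.4 tcp [ 0.5311 -0.0504  0.1322] yaw -12.0 z [ 0.0023 -0.001  -1.    ]
j [-0.036  0.677  0.071  1.924 -0.085  0.541 -1.688] F [ 1.23  0.04 -4.1 ] M [ 0.013 -0.015  0.016] op 0.013132093819804416 59.965869784355164
shift [-5.200e-03 -2.907e-01  1.000e-04] az -1.0
```

View pics/c6.png

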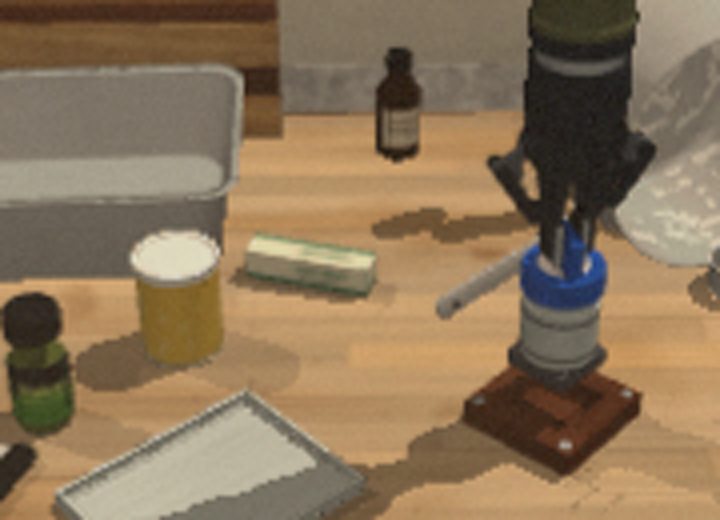

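The closed canister hangs upright and clear of the stand at crop (560,330), with the tray to the left. I'll carry it across.

Emit:
play_rows([
  [0,0,0,0,-0.006,0,0.008],
  [0,0,0,-0.001,-0.018,0,0.008],
  [0,0,0,-0.001,-0.036,0,0.008],
  [0,0,0,-0.001,-0.056,0,0.008],
  [0,0,0,-0.002,-0.076,0,0.008],
])

```text
time: 9.87
tcp_pos: [0.544, 0.0276, 0.1296]
tcp_rot: [[0.979, -0.206, -0.001], [-0.206, -0.979, 0.001], [-0.001, -0.0, -1.0]]
contact_force: [0.8, 0.1, -3.8]
opening: 0.0129
grip_force: 60.0
```

Emit:
play_rows([
  [0,0,0,0,-0.022,0,0.008],
  [0,0,0,-0.001,-0.044,0,0.008],
  [0,0,0,-0.001,-0.066,0,0.008],
  [0,0,0,-0.001,-0.088,0,0.008],
  [0,0,0,-0.002,-0.11,0,0.008],
])

```text
time: 10.28
tcp_pos: [0.5642, 0.1363, 0.1294]
tcp_rot: [[0.979, -0.205, -0.001], [-0.205, -0.979, 0.0], [-0.001, -0.0, -1.0]]
contact_force: [0.4, 0.2, -3.8]
opening: 0.0127
grip_force: 60.0
```

Emit:
play_rows([
  [0,0,0,0,-0.022,0,0.008],
  [0,0,0,0,-0.044,0,0.008],
  [0,0,0,-0.001,-0.064,0,0.008],
  [0,0,0,-0.001,-0.08,0,0.008],
  [0,0,0,-0.001,-0.092,0,0.008],
])

```text
time: 10.7
tcp_pos: [0.5815, 0.2279, 0.1292]
tcp_rot: [[0.979, -0.203, -0.002], [-0.203, -0.979, 0.001], [-0.002, -0.001, -1.0]]
contact_force: [-0.3, 0.1, -4.3]
opening: 0.0127
grip_force: 60.0
```

Emit:
play_rows([
  [0,0,0,0,-0.008,0,0.008],
  [0,0,0,0,-0.012,0,0.008],
  [0,0,0,0,-0.012,0,0.008],
  [0,0,0,0,-0.012,0,0.008],
  [0,0,0,0,-0.012,0,0.008],
])

```text
time: 11.12
tcp_pos: [0.5853, 0.2336, 0.1301]
tcp_rot: [[0.978, -0.208, -0.0], [-0.208, -0.978, -0.001], [-0.0, 0.001, -1.0]]
contact_force: [-0.2, -0.0, -4.7]
opening: 0.0128
grip_force: 60.0
```

```bash
python3 go.py .5865 .235 .08 -12
python3 - <<'E'
from h import *
f=snap('top','t7.png');g=snap('scene','s7.png');P=cloud(g)
a=cv2.resize(g['pixels'][150:290,170:290],(480,560),interpolation=cv2.INTER_CUBIC)
cv2.imwrite('pics/c7.png',a[...,::-1])
sel=(np.abs(P[...,0]-.585)<.06)&(np.abs(P[...,1]-.235)<.06)&(P[...,2]>.03)&(P[...,2]<.12)
Q=P[sel];print(Q[:,2].min(),len(Q))
E
```

```text
t 11.1167 tcp [0.5853 0.2336 0.1301] yaw -12.01 z [-4.0e-04 -1.4e-03 -1.0e+00]
j [-0.535  0.791  0.149  1.628 -0.156  0.736 -2.093] F [-0.17 -0.01 -4.7 ] M [-0.006 -0.046 -0.01 ] op 0.012821557472971607 59.974365234375
shift [ 0.0009 -0.0017  0.0501] az -0.01
0.052365320721968533 388
```

View pics/c7.png

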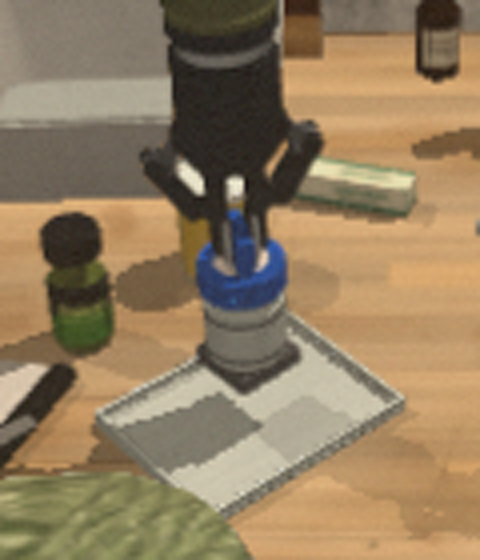

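The canister at crop (245,310) hangs upright over the middle of the tray. I'll lower it.

Emit:
play_rows([
  [0,0,0,0,-0.001,0.008,0.008],
  [0,0,0,0,-0.001,0.02,0.008],
  [0,0,0,0,-0.001,0.032,0.008],
  [0,0,0,0,-0.001,0.041,0.008],
  [0,0,0,0,-0.001,0.045,0.008],
])

```text
time: 11.63
tcp_pos: [0.5839, 0.2358, 0.0825]
tcp_rot: [[0.979, -0.206, -0.004], [-0.206, -0.979, -0.002], [-0.004, 0.002, -1.0]]
contact_force: [-1.1, -0.8, -4.2]
opening: 0.0129
grip_force: 59.9
```

Emit:
play_rows([
  [0,0,0,0,0,0.0007,0.008],
  [0,0,0,0,0,0.0014,0.008],
  [0,0,0,0,0,0.0021,0.008],
  [0,0,0,0,0,0.0028,0.008],
  [0,0,0,0,0,0.0033,0.008],
])

```text
time: 12.05
tcp_pos: [0.5859, 0.2365, 0.0823]
tcp_rot: [[0.979, -0.206, 0.001], [-0.206, -0.979, 0.0], [0.001, -0.0, -1.0]]
contact_force: [0.1, 0.7, -4.0]
opening: 0.0133
grip_force: 59.9
```

```bash
python3 go.py .5865 .235 .08 -12
```

```text
t 12.05 tcp [0.5859 0.2365 0.0823] yaw -11.9 z [ 1.e-03  3.e-04 -1.e+00]
j [-0.528  0.857  0.132  1.654 -0.167  0.641 -2.086] F [ 0.11  0.68 -4.03] M [-0.05   0.026  0.001] op 0.013322706706341196 59.9286675453186
shift [0.0009 0.0014 0.0023] az 0.1
```

Emit:
play_rows([
  [0,0,0,0,0,0.0005,0.008],
  [0,0,0,0,0,0.001,0.008],
  [0,0,0,0,0,0.0015,0.008],
  [0,0,0,0,0,0.002,0.008],
  [0,0,0,0,0,0.0024,0.008],
])

```text
time: 12.47
tcp_pos: [0.5859, 0.2366, 0.0799]
tcp_rot: [[0.979, -0.206, 0.001], [-0.206, -0.979, 0.0], [0.001, -0.001, -1.0]]
contact_force: [-0.3, -0.3, -0.1]
opening: 0.0127
grip_force: 60.3
```

Emit:
play_rows([
  [0,0,0,0,0,0.0003,0.008],
  [0,0,0,0,0,0.0006,0.008],
  [0,0,0,0,0,0.0008,0.008],
  [0,0,0,0,0,0.0008,0.008],
  [0,0,0,0,0,0.0008,0.008],
])

```text
time: 12.88
tcp_pos: [0.5859, 0.2366, 0.079]
tcp_rot: [[0.979, -0.206, 0.001], [-0.206, -0.979, 0.0], [0.001, -0.0, -1.0]]
contact_force: [0.2, 1.3, 1.5]
opening: 0.0129
grip_force: 60.8
```

```bash
python3 go.py .5865 .235 .08 -12
```

```text
t 12.8833 tcp [0.5859 0.2366 0.079 ] yaw -11.89 z [ 8.e-04  3.e-04 -1.e+00]
j [-0.528  0.862  0.131  1.655 -0.167  0.635 -2.086] F [0.17 1.27 1.48] M [0.071 0.037 0.056] op 0.012888934203037338 60.79061508178711
shift [ 0.0009  0.0014 -0.001 ] az 0.11
```

The force shows it standing on the tray floor. I'll release and retreat.

Emit:
play_rows([
  [0,0,0,0,0,0,0.016],
  [0,0,0,0,0,0,0.02],
  [0,0,0,0,0,0,0.03],
  [0,0,0,0,0,0,0.04],
  [0,0,0,0,0,0,0.045],
])

```text
time: 13.3
tcp_pos: [0.5856, 0.2363, 0.0786]
tcp_rot: [[0.979, -0.206, 0.0], [-0.206, -0.979, -0.0], [0.0, 0.0, -1.0]]
contact_force: [0.7, 0.5, 0.7]
opening: 0.0448
grip_force: 0.0
```

Emit:
play_rows([
  [0,0,0,0,0,-0.01,0.045],
  [0,0,0,0,0,-0.03,0.045],
  [0,0,0,0,0,-0.06,0.045],
  [0,0,0,0,0,-0.09,0.045],
  [0,0,0,0,0,-0.11,0.045],
])

```text
time: 13.72
tcp_pos: [0.5868, 0.2367, 0.1923]
tcp_rot: [[0.978, -0.206, 0.004], [-0.206, -0.978, 0.001], [0.003, -0.002, -1.0]]
contact_force: [-0.1, 0.2, 0.5]
opening: 0.0449
grip_force: 0.0
```

Emit:
play_rows([
  [0,0,0,0,0.02,-0.02,0.045],
  [0,0,0,0,0.05,-0.02,0.045],
  [0,0,0,0,0.08,-0.02,0.045],
  [0,0,0,0,0.11,-0.02,0.045],
  [0,0,0,0,0.13,-0.02,0.045],
])

```text
time: 14.13
tcp_pos: [0.5582, 0.1054, 0.2098]
tcp_rot: [[0.978, -0.209, 0.001], [-0.209, -0.978, -0.002], [0.001, 0.002, -1.0]]
contact_force: [0.1, -0.8, -0.2]
opening: 0.045
grip_force: 0.0
```

```bash
python3 go.py .5865 .235 .08 -12
python3 - <<'E'
from h import *
f=snap('top','t8.png');g=snap('scene','s8.png')
a=cv2.resize(g['pixels'][150:290,170:350],(400,400),interpolation=cv2.INTER_CUBIC);b=cv2.resize(f['pixels'][140:260,150:310],(400,400),interpolation=cv2.INTER_CUBIC)
cv2.imwrite('pics/c8.png',np.hstack([a,b])[...,::-1])
for n,q in(('top',f),('scene',g)):
    P=cloud(q);h=cv2.cvtColor(q['pixels'],cv2.COLOR_RGB2HSV)
    b=(np.abs(P[...,0]-.585)<.06)&(np.abs(P[...,1]-.235)<.06)&(h[...,0]>100)&(h[...,0]<130)&(h[...,1]>90)
    Q=P[b];w=Q[Q[:,2]>.123]
    hi=Q[(Q[:,2]>.096)&(Q[:,2]<.106)];print(n,'flat',np.median(hi[:,2]) if len(hi) else 0,'wingtop',np.percentile(Q[:,2],97),w[:,:2].mean(0),len(w))
    ev,E=np.linalg.eigh(np.cov(w[:,:2].T));print('yaw',np.degrees(np.arctan2(E[1,1],E[0,1])))
E
```

```text
t 14.1333 tcp [0.5582 0.1054 0.2098] yaw -12.07 z [ 6.0e-04 -1.9e-03 -1.0e+00]
j [-0.363  0.609  0.157  1.747 -0.123  0.795 -1.928] F [ 0.1  -0.8  -0.25] M [-0.039  0.031  0.013] op 0.04495692935456527 0.0
shift [ 0.0005 -0.1329  0.1296] az -0.07
top flat 0.10154692461138404 wingtop 0.13433958422706135 [0.58705312 0.23329955] 58
yaw 168.58218227165602
scene flat 0.10060302678303534 wingtop 0.13143394299611788 [0.58190493 0.23923389] 53
yaw 168.59588383523132
```

View pics/c8.png

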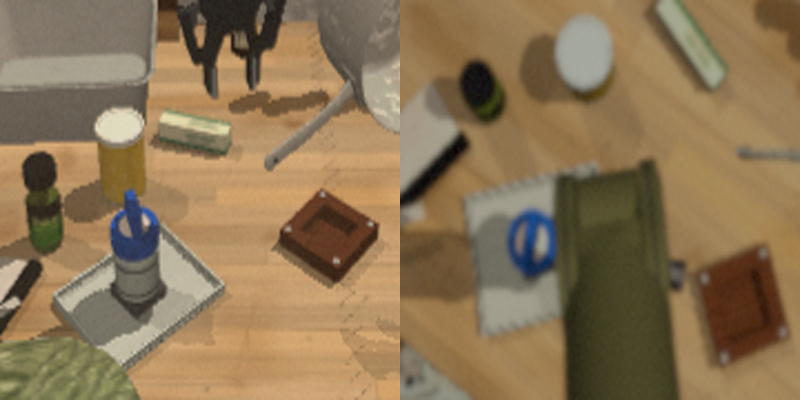

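The canister stands upright at (0.587, 0.235), in the middle of the tray. Its wing top is at 0.133 to 0.134 m, which matches a closed lid, and the other things have not moved. I'll hand it in.

```bash
python3 -c "
from cell import env
print(env.sign_off())"
```

```text
the job is handed in; nothing more can be done
None
```

I turned the lid back until it dropped, screwed it home to the stop in the stand, then set the closed canister upright mid-tray, released it and handed the job in (about 14 s; no verdict returned).

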